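Fetch the standard jar for weighing from behind the reagent bottles

ROBOT

A 7-joint arm with a two-finger parallel gripper is mounted at the origin on the work surface. World frame = base frame: x ahead of the robot, y to its left, z up, the work surface at z = 0. Lengths are in m, angles in degrees, forces in N, time in s.
With the tool pointing down it reaches from about 0.425 to 0.825 m from the base axis. Payload 3.6 kg.
Tool frame: the origin (TCP) lies at the very end of the fingers, on their centre line; the grasp point (between the pads) lies ctrl.grasp_offset behind it (ctrl.grasp_offset is the distance from the TCP to the grasp point, in m); z points along the fingers, x is the direction in which the jaws open and shut, and the axes are right-handed (so a half turn about z gives the same grasp; the last joint's range is limited). The gripper opens to 85 mm and grips with 20 to 120 N. Pads are 22 mm wide; open, the fingers measure 114 mm over their backs; the gripper's body (76 mm by 85 mm) begins 54 mm behind the grasp point. The pads swing forward as they close: fully open they stand 13 mm farther back than shut.
Start: joints at [71.419, 35.231, -0.722, 81.555, 0.464, 63.22, -2.315], TCP at [0.191, -0.621, 0.231] pointing down, gripper open.
Joint ranges: [-178.69, 178.69], [-17.37, 117.87], [-77.05, 75.6], [15.02, 138.74], [-78.02, 258.01], [0.78, 113.62], [-162.83, 162.83]. Speed limits (degrees/s): [159.86, 159.86, 180, 180, 180, 180, 180].

INTERFACE

Orientations are given as a 3x3 rotation matrix whose columns are the frame's x, y, z axes.
In Python, from plant import ctrl, optics gives the robot as it stands.
- The arm moves only by the tool step_arm, never from a script. Its arguments are lists of equal length, an entry for each row: "offset": the shift along the tool's x, y, z in m, a list of three; "rot": the turn, a rotation vector about the tool's x, y, z in degrees, a list of three; "fingers": the opening, from 0 (shut) to 1 (fully open). In form: {"offset": [[x, y, z], ...], "rot": [[ax, ay, az], ...], "fingers": [fingers, ...]}. A call has 1 to 8 rows; each row shifts and turns the commanded pose from where the row before left it, along the tool's axes as they then stand; what a row does not reach is not made up. A row lasts 1/10 s, in which the tool goes at most 50 mm and 8.59 degrees, less where a joint would pass 70% of its speed; a pose out of reach is approached as far as the arm can. A call with a gripper value outside its range is refused whole. The fingers move at their own pace and stop on an object; "newtons" is the grip in N (left out, the last holds). Time passes only in rows, so rows that do not move let the fingers close. It gives the time, the measured TCP pose, the force and the opening at its end, in the units of the state.
- ctrl.observe(): the state, without advancing time (a new reading comes with each control period).
- optics.grab_frame(name): name is "scene" or "top"; returns (picture, depth): 400x640x3 uint8, red, green, blue; 400x640 float32, m along the optical axis (not along the pixel's ray), 0 where there is no reading.
- optics.camera_model(name): a dict with "fx", "fy", "cx", "cy" (pixels), "rvec" (rotation vector, rad) and "tvec" (3), from world to camera coordinates, as OpenCV has them. Camera axes: x right, y down, z forward; pixel columns grow to the right and rows downward; lengths in m; the calibration is good to about 2 mm. A picture is of the moment at which its call begins. camera_model takes no time and is no camera call.
- ctrl.job_done(): hands the job in, once; it reports no verdict.
The state is a dict: "time_s": time; "joints": joint angles; "qd": joint speeds; "tau": joint torques, N m; "ee_pos": TCP position; "tcp_rot": TCP orientation; "wrist_force": force on the tool from outside, world axes, zero at the start; "torque": the same for the moment, N m; "width": opening from 0.0 (shut) to 1.0 (fully open).
Only numpy, scipy, OpenCV 4.12 (cv2) and the standard library are available. Lean on these libraries where they do the work, as an engineer would, in place of code of your own. Each camera call takes 0.05 s, during which the arm holds its last target.

TASK

The yellow-lidded jar in the grey caddy has to go on the balance, but the two reagent bottles stand in front of it: first set both bottles upright in the green tray, then put the yellow-lidded jar upright on the middle of the balance pan, and only then stand each bottle back in the caddy, centred on the pad of its own cap's colour (they may have been left on the wrong pads). Keep bottles and jars upright throughout, and leave the white-lidded jar where it stands.

Things in the scene. Friction and masses are not known exactly. Their poses are not given: they have to be found in the camera images.
- bottle_blue_center (a point): Centre (half-way up) of a loose upright round white bottle, blue cap and blue band: 130 mm tall, body 54 mm across, 0.22 kg. The cap (36 mm across) is the top 26 mm: its middle is 52 mm above this point; under it a 30 mm neck, 7 mm long, then a shoulder down to full width 46 mm below the top. Grip it by the cap: the jar behind is only about 10 mm away. z is up.
- bottle_red_center (a point): Centre (half-way up) of a loose upright round white bottle, red cap and red band: 130 mm tall, body 54 mm across, 0.22 kg. The cap (36 mm across) is the top 26 mm: its middle is 52 mm above this point; under it a 30 mm neck, 7 mm long, then a shoulder down to full width 46 mm below the top. Grip it by the cap: the jar behind is only about 10 mm away. z is up.
- jar_yellow_center (a point): Centre (half-way up) of the loose jar to be weighed: amber glass, yellow lid, white band, a plain cylinder 44 mm in diameter and 64 mm tall, 0.12 kg. It stands in the caddy's back row, behind a bottle; the white-lidded jar is 100 mm beside it along the row (the pads' y). With both bottles gone it can be gripped from above by fingers closing along the row. z is up.
- jar_white_center (a point): Centre (half-way up) of the other jar, the same but for its white lid. It stays where it is; a bottle on the pad in front of it stands about 10 mm from it.
- pad_blue: Fixed blue pad in the grey caddy, home of the blue-capped bottle: 66 (x) by 90 (y) by 3 mm. Origin: centre of its underside; a bottle on it has its centre 68 mm above the origin. x points away from the robot, towards the jars, which stand 60 mm behind the pads' centres; y runs along the row; the red pad is 100 mm beside it. At the start either bottle may stand on it.
- pad_red: Fixed red pad in the grey caddy, home of the red-capped bottle: 66 (x) by 90 (y) by 3 mm. Origin: centre of its underside; a bottle on it has its centre 68 mm above the origin. x points away from the robot, towards the jars, which stand 60 mm behind the pads' centres; y runs along the row; the blue pad is 100 mm beside it. At the start either bottle may stand on it.
- tray: Fixed green tray lying on the bench, the side area: 140 mm (x) by 230 mm (y), rim 14 mm high, walls and floor 5 mm thick. Origin: centre of its underside; the floor is 5 mm above it, so a bottle standing in it has its centre 70 mm above the origin. Long side along its y axis, room for two bottles 110 mm apart along y.
- pan (a point): Centre of the top face of the round steel weighing pan (110 mm in diameter) of a white laboratory balance; this point lies on the surface that the jar is to stand on, 64 mm above the bench. The pan is flat, rigid and fixed. The balance's grey display bar lies on the side nearest the robot, lower than the pan. z is up.
Things that resemble listed ones, but are neither listed nor needed, are in the scene too. Leave any purple or turquoise look-alike of the part that bears jar_yellow_center alone. Leave any purple look-alike of the part that bears bottle_red_center alone.

How it is judged (in metres and radians):
On the way, in this order (a step that is already met when the one before it is completed fails the run):
1. both bottles stand upright in the green tray, released and at rest, the yellow-lidded jar still in its place (x of bottle_blue_center in the frame of tray between -0.045 and 0.045 m and y of bottle_blue_center in the frame of tray between -0.09 and 0.09 m and z of bottle_blue_center in the frame of tray between 0.064 and 0.076 m and contact force between each of bottle_blue, bottle_red and the fingers below 0.05 N and linear speed of each of bottle_blue, bottle_red below 0.02 m/s and angle between each of bottle_blue_center, bottle_red_center's own z axis and vertical below 0.1 rad and x of bottle_red_center in the frame of tray between -0.045 and 0.045 m and y of bottle_red_center in the frame of tray between -0.09 and 0.09 m and z of bottle_red_center in the frame of tray between 0.064 and 0.076 m and distance of jar_yellow_center from where it was at the start of the episode below 0.03 m), for 0.2 s.
2. the yellow-lidded jar stands on the pan, released and at rest, both bottles still in the tray (horizontal distance between jar_yellow_center and pan below 0.015 m and z of jar_yellow_center in the frame of pan between 0.027 and 0.037 m and contact force between jar_yellow and the fingers below 0.05 N and linear speed of jar_yellow below 0.02 m/s and angle between jar_yellow_center's own z axis and vertical below 0.1 rad and x of bottle_blue_center in the frame of tray between -0.045 and 0.045 m and y of bottle_blue_center in the frame of tray between -0.09 and 0.09 m and z of bottle_blue_center in the frame of tray between 0.064 and 0.076 m and x of bottle_red_center in the frame of tray between -0.045 and 0.045 m and y of bottle_red_center in the frame of tray between -0.09 and 0.09 m and z of bottle_red_center in the frame of tray between 0.064 and 0.076 m), for 0.2 s.
At the end, for the whole second after the job is handed in: The yellow-lidded jar stands upright on the balance pan within 15 mm of its centre; each bottle stands upright on the pad of its cap's colour within 12 mm of its centre; the white-lidded jar is within 15 mm of its start; all released and at rest (horizontal distance between jar_yellow_center and pan below 0.015 m and z of jar_yellow_center in the frame of pan between 0.027 and 0.037 m and contact force between each of jar_yellow, bottle_blue, bottle_red and the fingers below 0.05 N and linear speed of each of jar_yellow, bottle_blue, bottle_red below 0.02 m/s and angle between each of jar_yellow_center, bottle_blue_center, bottle_red_center's own z axis and vertical below 0.1 rad and horizontal distance between bottle_blue_center and pad_blue below 0.012 m and z of bottle_blue_center in the frame of pad_blue between 0.063 and 0.073 m and horizontal distance between bottle_red_center and pad_red below 0.012 m and z of bottle_red_center in the frame of pad_red between 0.063 and 0.073 m and distance of jar_white_center from where it was at the start of the episode below 0.015 m); the robot touches nothing.
It fails at once if a bottle or jar is tipped by more than 0.5 rad (angle between any of bottle_blue_center, bottle_red_center, jar_yellow_center, jar_white_center's own z axis and vertical above 0.5 rad).
It fails at once if the white-lidded jar is moved by more than 25 mm (distance of jar_white_center from where it was at the start of the episode above 0.025 m).
It also fails if it takes over 128 s, if anything falls off the work surface, if the arm or the gripper's body presses on something with over 40 N, if the wrist force passes 120 N, or if a joint passes its speed limit or range.

## Working session

There is one attempt and no reset: what is moved stays moved. The work goes in short steps, Python scripts to look and compute and a tool call to move; the robot and the scene stay as the last step left them, time stands still between calls to the robot, and variables do not carry over. Pictures are saved under pics/ and viewed, and the job is handed in when it is done.

Besides the shell and the picture viewer there is one more tool, called after "Emit:" as name(argument=value, ...) on one line, values as JSON. step_arm: Moves the arm, as the interface text tells. Its arguments: {"type":"object","properties":{"offset":{"type":"array"},"rot":{"type":"array"},"fingers":{"type":"array"},"newtons":{"type":"number"}},"required":["offset","rot","fingers"]}

```bash
mkdir -p pics; ls; python3 - <<'E'
from plant import ctrl, optics
import cv2,numpy as np
print(ctrl.observe(), ctrl.grasp_offset)
for n in("scene","top"):
    p,d=optics.grab_frame(n); np.savez(f"pics/{n}0.npz",p=p,d=d)
    cv2.imwrite(f"pics/{n}0.png",p[:,:,::-1]); print(n,optics.camera_model(n))
E
```

```text
pics
{'time_s': 0.0, 'joints': array([71.4196454 , 35.28923841, -0.7228664 , 81.64399832,  0.4622649 ,
       63.21992038, -2.31343426]), 'qd': array([-0.12202963,  0.06692665,  0.05402047, -0.01895968, -0.08680686,
        0.0274978 ,  0.00839853]), 'tau': array([ 9.40654718e-04, -4.69218564e+01,  2.59372350e-01, -1.71034688e+01,
        9.84531012e-03,  9.59530065e-03, -1.68906246e-05]), 'ee_pos': array([ 0.1904987 , -0.62063115,  0.23012281]), 'tcp_rot': array([[ 2.93477767e-01, -9.55965581e-01, -7.80171687e-04],
       [-9.55962299e-01, -2.93478803e-01,  2.50513089e-03],
       [-2.62378276e-03,  1.06145003e-05, -9.99996558e-01]]), 'wrist_force': array([ 0.4631665 ,  0.18218011, -0.06685002]), 'torque': array([-0.01305547,  0.05363145,  0.02593392]), 'width': 0.9949369550999607} 0.0187
scene {'fx': 393.35428230050513, 'fy': 393.35428230050513, 'cx': 324.3890547093451, 'cy': 199.2413059821092, 'rvec': array([ 2.27786759,  0.9799756 , -0.32937091]), 'tvec': array([-0.32147685, -0.24986642,  1.31755586])}
top {'fx': 375.1110758759414, 'fy': 375.1110758759414, 'cx': 316.9280681033678, 'cy': 201.61912474560296, 'rvec': array([ 2.23252018, -2.18817936,  0.07561548]), 'tvec': array([-0.04598935,  0.48510917,  0.9468104 ])}
```

View pics/scene0.png

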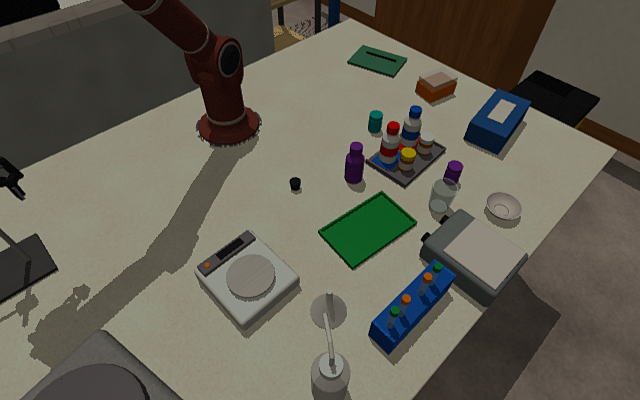

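View pics/top0.png

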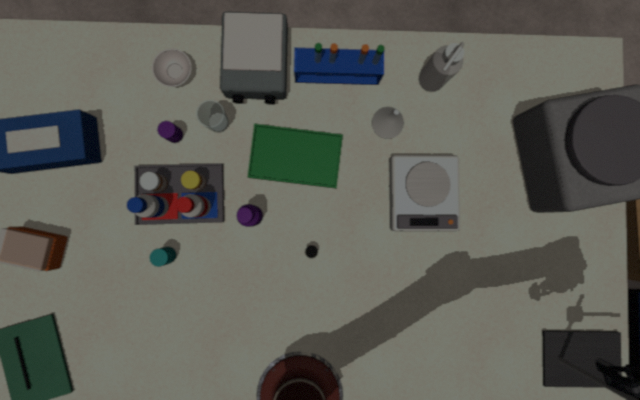

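The scene view shows the caddy at about (405,155), the tray at (367,228) and the balance at (247,277). In the top view they are at (180,193), (295,155) and (425,190). The bottles are swapped: blue cap at (137,205) over the red pad, red cap at (186,205) over the blue pad. A purple bottle stands at (250,215).

```bash
cat > h.py <<'E'
import cv2,numpy as np
from plant import ctrl, optics
def cam(n):
    c=optics.camera_model(n);K=np.array([[c['fx'],0,c['cx']],[0,c['fy'],c['cy']],[0,0,1]])
    return K,cv2.Rodrigues(np.array(c['rvec']))[0],np.array(c['tvec'])
def ray(n,u,v,z):
    K,R,t=cam(n);o=-R.T@t;d=R.T@np.linalg.inv(K)@np.array([u,v,1.]);return o+d*(z-o[2])/d[2]
def pts(n,mask,d):
    K,R,t=cam(n);v,u=np.nonzero(mask&(d>0));z=d[v,u]
    c=np.linalg.inv(K)@np.vstack([u,v,np.ones_like(u)])*z
    return (R.T@(c-t[:,None])).T
def blobs(n,p,lo,hi,box,minA=15):
    hsv=cv2.cvtColor(p,cv2.COLOR_RGB2HSV);m=cv2.inRange(hsv,lo,hi)
    b=np.zeros_like(m);x0,y0,x1,y1=box;b[y0:y1,x0:x1]=1;m=m*b
    k,l,s,c=cv2.connectedComponentsWithStats(m)
    return [(l==i,s[i],c[i]) for i in range(1,k) if s[i][4]>=minA]
E
python3 - <<'E'
from h import *
cv2.imwrite
for n,box in (("top",(120,110,270,270)),("scene",(330,90,460,200))):
    f=np.load(f"pics/{n}0.npz");p,d=f['p'],f['d']
    x0,y0,x1,y1=box
    cv2.imwrite(f"pics/{n}0z.png",cv2.convertScaleAbs(cv2.resize(p[y0:y1,x0:x1,::-1],None,fx=5 if n=="top" else 5,fy=3.7 if n=='top' else 5,interpolation=cv2.INTER_CUBIC),alpha=1.3))
    for nm,lo,hi in(("blue",(105,150,40),(122,255,255)),("red",(0,170,60),(6,255,255)),("red2",(172,170,60),(180,255,255)),("yel",(20,120,70),(35,255,255)),("pur",(130,80,20),(165,255,255))):
        for m,s,c in blobs(n,p,lo,hi,box):
            P=pts(n,m,d); top=P[P[:,2]>np.percentile(P[:,2],90)-.006]
            print(n,nm,s,c.round(1),"top z",np.percentile(P[:,2],[5,50,95]).round(3),"med",np.median(top,0).round(3),"mid",((top.min(0)+top.max(0))/2).round(3))
f=np.load("pics/top0.npz");p,d=f['p'],f['d']
for m,s,c in blobs("top",p,(50,150,50),(75,255,255),(230,110,360,200),200):
    r=cv2.minAreaRect(np.argwhere(m)[:,::-1].astype(np.float32));print("tray",s,r)
    for q in cv2.boxPoints(r):print(ray("top",*q,0.014).round(4))
    P=pts("top",m,d);print(np.percentile(P[:,2],[5,25,50,75,95]),ray("top",*r[0],0.014))
P=pts("top",np.ones_like(d,bool),d);
sel=(P[:,2]>.055)&(P[:,2]<.075)&(P[:,1]<-.15)&(P[:,1]>-.45)&(P[:,0]<.75)
Q=P[sel];print(len(Q),Q.min(0),Q.max(0),np.median(Q,0))
E
```

```text
top blue [196 192  21  26 234] [210.9 203.2] top z [0.008 0.01  0.013] med [0.48 0.23 0.01] mid [0.473 0.245 0.011]
top blue [128 197  16  15 183] [135.4 204.5] top z [0.137 0.14  0.143] med [0.466 0.363 0.14 ] mid [0.467 0.364 0.14 ]
top red [156 193  36  26 461] [175.9 205.6] top z [0.008 0.013 0.142] med [0.469 0.26  0.141] mid [0.468 0.261 0.14 ]
top yel [181 171  19  18 275] [190.1 179.4] top z [0.067 0.072 0.074] med [0.53  0.269 0.072] mid [0.53  0.269 0.072]
top pur [158 121  24  21 348] [169.6 131.3] top z [0.019 0.062 0.065] med [0.651 0.332 0.063] mid [0.65  0.332 0.063]
top pur [237 205  25  21 417] [249.  215.1] top z [0.052 0.11  0.132] med [0.448 0.128 0.13 ] mid [0.449 0.128 0.13 ]
scene blue [409 106  13  13 121] [415.1 111.4] top z [0.121 0.139 0.142] med [0.47  0.364 0.14 ] mid [0.469 0.368 0.14 ]
scene blue [402 129  17  11 121] [409.6 134.9] top z [0.044 0.057 0.071] med [0.481 0.345 0.068] mid [0.478 0.352 0.069]
scene blue [372 152  29  19 159] [386.3 162. ] top z [0.008 0.011 0.014] med [0.488 0.237 0.011] mid [0.475 0.264 0.011]
scene red [387 121  13  14 120
[... 670 characters left out ...]
[0.452 0.13  0.128]
scene pur [443 160  17  23 256] [452.6 170.6] top z [0.024 0.056 0.066] med [0.652 0.33  0.063] mid [0.654 0.335 0.063]
scene pur [443 179  11   6  17] [447.5 182.4] top z [0.07  0.075 0.081] med [0.675 0.25  0.079] mid [0.682 0.252 0.078]
tray [ 250  126   90   51 1347] ((294.9000244140625, 154.8000030517578), (86.0801010131836, 50.234066009521484), 7.125016689300537)
[0.5516 0.1378 0.014 ]
[0.6801 0.1254 0.014 ]
[ 0.6579 -0.094   0.014 ]
[ 0.5291 -0.0802  0.014 ]
[0.00188818 0.00365131 0.00481744 0.00606114 0.00815502] [0.60448826 0.02249522 0.014     ]
2408 [ 0.42355791 -0.37958392  0.05502769] [ 0.69938907 -0.20614775  0.07453888] [ 0.51027376 -0.3024747   0.06304486]
```

View pics/top0z.png

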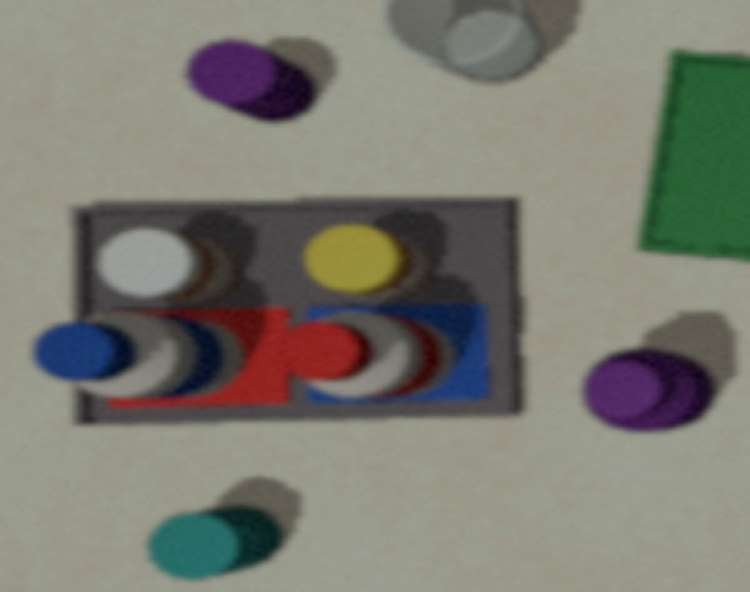

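View pics/scene0z.png

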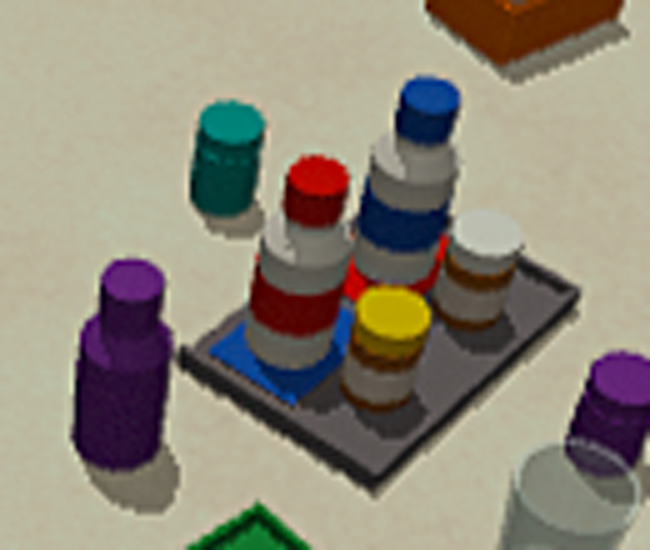

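The top crop shows the blue-capped bottle on the red pad and the red-capped bottle on the blue pad. The yellow jar is behind the red-capped one, and all heights match the sizes given (cap tops 0.140, lids 0.072). I'll take the red bottle first. To start, turn the tool so its x points along world −y, then travel.

Emit:
step_arm(offset=[[0,0,0],[0,0,0],[-0.035,-0.03,0],[-0.035,-0.03,0],[-0.035,-0.03,0],[-0.035,-0.03,0],[-0.035,-0.03,0],[-0.035,-0.03,0]], rot=[[0,0,8.5],[0,0,8.5],[0,0,0],[0,0,0],[0,0,0],[0,0,0],[0,0,0],[0,0,0]], fingers=[1,1,1,1,1,1,1,1], newtons=35)

```text
time_s: 0.9
ee_pos: [0.3713, -0.4094, 0.231]
tcp_rot: [[0.001, -1.0, -0.0], [-1.0, -0.001, 0.001], [-0.001, 0.0, -1.0]]
wrist_force: [0.2, -1.2, -0.7]
width: 0.997
```

Emit:
step_arm(offset=[[-0.035,-0.03,0],[-0.035,-0.03,0],[-0.035,-0.03,0],[-0.035,-0.03,0],[-0.035,-0.03,0],[-0.035,-0.03,0],[-0.04,0,0],[-0.04,0,0]], rot=[[0,0,0],[0,0,0],[0,0,0],[0,0,0],[0,0,0],[0,0,0],[0,0,0],[0,0,0]], fingers=[1,1,1,1,1,1,1,1])

```text
time_s: 1.7
ee_pos: [0.5505, -0.1189, 0.2305]
tcp_rot: [[0.002, -1.0, -0.001], [-1.0, -0.002, 0.0], [-0.0, 0.001, -1.0]]
wrist_force: [0.7, 0.6, 1.1]
width: 1.001
```

Emit:
step_arm(offset=[[-0.045,0.01,0],[-0.045,0.01,0],[-0.045,0.01,0],[-0.045,0.01,0],[-0.045,0.01,0],[-0.045,0.01,0],[-0.045,0.01,0],[-0.045,0.01,0]], rot=[[0,0,0],[0,0,0],[0,0,0],[0,0,0],[0,0,0],[0,0,0],[0,0,0],[0,0,0]], fingers=[1,1,1,1,1,1,1,1])

```text
time_s: 2.5
ee_pos: [0.4689, 0.2405, 0.2311]
tcp_rot: [[0.001, -1.0, -0.0], [-1.0, -0.001, -0.0], [0.0, 0.0, -1.0]]
wrist_force: [0.5, 0.3, 0.1]
width: 1.003
```

Emit:
step_arm(offset=[[-0.0205,-0.001,0],[0,0,0.03],[0,0,0.03],[0,0,0.03],[0,0,0.034],[0,0,0]], rot=[[0,0,0],[0,0,0],[0,0,0],[0,0,0],[0,0,0],[0,0,0]], fingers=[1,1,1,1,1,1])

```text
time_s: 3.1
ee_pos: [0.4674, 0.2576, 0.1032]
tcp_rot: [[0.001, -1.0, -0.009], [-1.0, -0.001, -0.006], [0.005, 0.009, -1.0]]
wrist_force: [-0.8, 0.6, -0.3]
width: 1.0
```

Emit:
step_arm(offset=[[0,0,0],[0,0,0],[0,0,0],[0,0,0],[0,0,0],[0,0,0],[0,0,0],[0,0,0]], rot=[[0,0,0],[0,0,0],[0,0,0],[0,0,0],[0,0,0],[0,0,0],[0,0,0],[0,0,0]], fingers=[0,0,0,0,0,0,0,0])

```text
time_s: 3.9
ee_pos: [0.4719, 0.2603, 0.1091]
tcp_rot: [[0.001, -1.0, 0.003], [-1.0, -0.001, 0.002], [-0.002, -0.003, -1.0]]
wrist_force: [0.2, 0.5, 6.9]
width: 0.412
```

Gripped: opening is 0.412 × 85 = 35 mm, the cap's width. Lift 120 mm.

Emit:
step_arm(offset=[[0,0,-0.01],[0,0,-0.02],[0,0,-0.03],[0,0,-0.03],[0,0,-0.02],[0,0,-0.01],[0,0,0],[0,0,0]], rot=[[0,0,0],[0,0,0],[0,0,0],[0,0,0],[0,0,0],[0,0,0],[0,0,0],[0,0,0]], fingers=[0,0,0,0,0,0,0,0])

```text
time_s: 4.7
ee_pos: [0.4699, 0.2589, 0.2263]
tcp_rot: [[0.001, -1.0, -0.002], [-1.0, -0.001, -0.001], [0.001, 0.002, -1.0]]
wrist_force: [0.3, 0.3, -2.6]
width: 0.408
```

Emit:
step_arm(offset=[[0.015,-0.0065,0],[0.025,-0.011,0],[0.035,-0.016,0],[0.035,-0.016,0],[0.035,-0.016,0],[0.035,-0.016,0],[0.035,-0.016,0],[0.03,-0.013,0]], rot=[[0,0,0],[0,0,0],[0,0,0],[0,0,0],[0,0,0],[0,0,0],[0,0,0],[0,0,0]], fingers=[0,0,0,0,0,0,0,0])

```text
time_s: 5.5
ee_pos: [0.5811, 0.0119, 0.2253]
tcp_rot: [[-0.0, -1.0, -0.004], [-1.0, 0.0, -0.001], [0.001, 0.004, -1.0]]
wrist_force: [0.4, 0.0, -2.6]
width: 0.411
```

Emit:
step_arm(offset=[[0.025,-0.011,0],[0.015,-0.007,0],[0.006,0,0],[0,0,0],[0,0,0],[0,0,0.02],[0,0,0.03],[0,0,0.02]], rot=[[0,0,0],[0,0,0],[0,0,0],[0,0,0],[0,0,0],[0,0,0],[0,0,0],[0,0,0]], fingers=[0,0,0,0,0,0,0,0])

```text
time_s: 6.3
ee_pos: [0.5984, -0.0287, 0.156]
tcp_rot: [[0.005, -1.0, -0.002], [-1.0, -0.005, 0.002], [-0.002, 0.002, -1.0]]
wrist_force: [-0.5, -0.3, -1.5]
width: 0.415
```

```bash
python3 - <<'E'
from h import *
p,d=optics.grab_frame("scene");cv2.imwrite("pics/s1.png",cv2.resize(p[80:300,250:500,::-1],None,fx=2.6,fy=2.6))
print(ctrl.observe()['ee_pos'],ctrl.observe()['wrist_force'])
E
```

```text
[ 0.59627837 -0.02865628  0.15267977] [-1.73333929  0.71660445 -4.45370946]
```

View pics/s1.png

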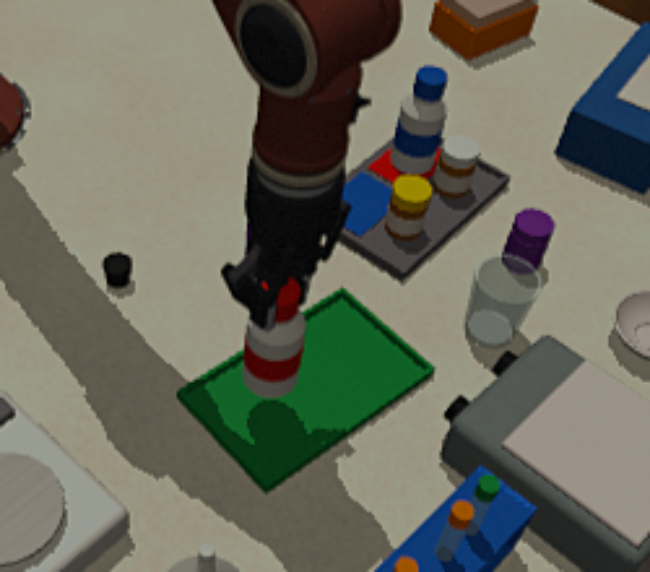

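The red bottle hangs upright over the near half of the tray (pixel about (275,370) in this crop). Lowering it.

Emit:
step_arm(offset=[[0,0,0.02],[0,0,0.015],[0,0,0.01],[0,0,0.005],[0,0,0],[0,0,0]], rot=[[0,0,0],[0,0,0],[0,0,0],[0,0,0],[0,0,0],[0,0,0]], fingers=[0,0,0,0,0,0])

```text
time_s: 6.95
ee_pos: [0.6002, -0.0311, 0.1082]
tcp_rot: [[0.001, -1.0, 0.002], [-1.0, -0.001, 0.0], [-0.0, -0.002, -1.0]]
wrist_force: [-0.5, -0.9, -2.1]
width: 0.408
```

Emit:
step_arm(offset=[[0,0,0.001],[0,0,0.001],[0,0,0],[0,0,0]], rot=[[0,0,0],[0,0,0],[0,0,0],[0,0,0]], fingers=[0,0,0,0])

```text
time_s: 7.35
ee_pos: [0.5996, -0.0314, 0.1055]
tcp_rot: [[0.001, -1.0, 0.0], [-1.0, -0.001, 0.0], [-0.0, -0.0, -1.0]]
wrist_force: [-0.0, -0.5, -2.7]
width: 0.41
```

Emit:
step_arm(offset=[[0,0,0.001],[0,0,0.001],[0,0,0.001],[0,0,0]], rot=[[0,0,0],[0,0,0],[0,0,0],[0,0,0]], fingers=[0,0,0,0])

```text
time_s: 7.75
ee_pos: [0.6, -0.0313, 0.1032]
tcp_rot: [[0.001, -1.0, 0.001], [-1.0, -0.001, 0.0], [-0.0, -0.001, -1.0]]
wrist_force: [-0.6, 0.7, 3.5]
width: 0.409
```

Contact at z = 0.103 (+3.5 N), as expected. Release and rise.

Emit:
step_arm(offset=[[0,0,0],[0,0,0],[0,0,0],[0,0,0],[0,0,0],[0,0,0],[0,0,-0.02],[0,0,-0.03]], rot=[[0,0,0],[0,0,0],[0,0,0],[0,0,0],[0,0,0],[0,0,0],[0,0,0],[0,0,0]], fingers=[1,1,1,1,1,1,1,1])

```text
time_s: 8.55
ee_pos: [0.598, -0.0313, 0.151]
tcp_rot: [[0.001, -1.0, -0.005], [-1.0, -0.001, 0.0], [-0.0, 0.005, -1.0]]
wrist_force: [-0.3, -0.1, -0.6]
width: 0.998
```

Emit:
step_arm(offset=[[0,0,-0.04],[0,0,-0.03],[-0.04,0.013,0],[-0.04,0.013,0],[-0.04,0.013,0],[-0.04,0.013,0],[-0.04,0.013,0],[-0.04,0.013,0]], rot=[[0,0,0],[0,0,0],[0,0,0],[0,0,0],[0,0,0],[0,0,0],[0,0,0],[0,0,0]], fingers=[1,1,1,1,1,1,1,1])

```text
time_s: 9.35
ee_pos: [0.5206, 0.21, 0.2225]
tcp_rot: [[0.001, -1.0, 0.0], [-1.0, -0.001, 0.0], [-0.0, -0.0, -1.0]]
wrist_force: [1.3, 0.8, -0.8]
width: 1.001
```

Emit:
step_arm(offset=[[-0.039,0.013,0],[-0.039,0.013,0],[-0.039,0.013,0],[-0.038,0.013,0],[0,0,0.03],[0,0,0.03],[0,0,0.03],[0,0,0.025]], rot=[[0,0,0],[0,0,0],[0,0,0],[0,0,0],[0,0,0],[0,0,0],[0,0,0],[0,0,0]], fingers=[1,1,1,1,1,1,1,1])

```text
time_s: 10.15
ee_pos: [0.4686, 0.3632, 0.1058]
tcp_rot: [[0.001, -1.0, -0.001], [-1.0, -0.001, -0.001], [0.001, 0.001, -1.0]]
wrist_force: [-0.6, 0.2, -0.6]
width: 1.001
```

Emit:
step_arm(offset=[[0,0,0],[0,0,0],[0,0,0],[0,0,0],[0,0,0],[0,0,0],[0,0,0],[0,0,0]], rot=[[0,0,0],[0,0,0],[0,0,0],[0,0,0],[0,0,0],[0,0,0],[0,0,0],[0,0,0]], fingers=[0,0,0,0,0,0,0,0])

```text
time_s: 10.95
ee_pos: [0.4702, 0.3649, 0.1093]
tcp_rot: [[0.001, -1.0, 0.003], [-1.0, -0.001, 0.003], [-0.003, -0.003, -1.0]]
wrist_force: [-0.5, 0.7, 5.6]
width: 0.412
```

Emit:
step_arm(offset=[[0,0,-0.01],[0,0,-0.02],[0,0,-0.03],[0,0,-0.03],[0,0,-0.02],[0,0,-0.01],[0,0,0],[0,0,0]], rot=[[0,0,0],[0,0,0],[0,0,0],[0,0,0],[0,0,0],[0,0,0],[0,0,0],[0,0,0]], fingers=[0,0,0,0,0,0,0,0])

```text
time_s: 11.75
ee_pos: [0.4683, 0.3626, 0.2261]
tcp_rot: [[0.001, -1.0, -0.002], [-1.0, -0.001, -0.002], [0.002, 0.002, -1.0]]
wrist_force: [-0.8, -0.1, -3.2]
width: 0.411
```

Emit:
step_arm(offset=[[0.015,-0.0075,0],[0.025,-0.0125,0],[0.035,-0.0175,0],[0.035,-0.0175,0],[0.035,-0.0175,0],[0.035,-0.0175,0],[0.035,-0.0175,0],[0.03,-0.015,0]], rot=[[0,0,0],[0,0,0],[0,0,0],[0,0,0],[0,0,0],[0,0,0],[0,0,0],[0,0,0]], fingers=[0,0,0,0,0,0,0,0])

```text
time_s: 12.55
ee_pos: [0.5922, 0.1137, 0.2259]
tcp_rot: [[-0.002, -1.0, -0.002], [-1.0, 0.002, -0.003], [0.003, 0.002, -1.0]]
wrist_force: [-0.0, 0.3, -2.9]
width: 0.416
```

Emit:
step_arm(offset=[[0.022,-0.011,0],[0.012,-0.006,0],[0.005,-0.0025,0],[0,0,0],[0,0,0],[0,0,0.02],[0,0,0.03],[0,0,0.025]], rot=[[0,0,0],[0,0,0],[0,0,0],[0,0,0],[0,0,0],[0,0,0],[0,0,0],[0,0,0]], fingers=[0,0,0,0,0,0,0,0])

```text
time_s: 13.35
ee_pos: [0.6106, 0.0821, 0.1516]
tcp_rot: [[0.005, -1.0, -0.0], [-1.0, -0.005, 0.001], [-0.001, 0.0, -1.0]]
wrist_force: [0.1, 0.1, -2.4]
width: 0.409
```

Emit:
step_arm(offset=[[0,0,0.02],[0,0,0.015],[0,0,0.007],[0,0,0.002],[0,0,0.001],[0,0,0.001],[0,0,0],[0,0,0]], rot=[[0,0,0],[0,0,0],[0,0,0],[0,0,0],[0,0,0],[0,0,0],[0,0,0],[0,0,0]], fingers=[0,0,0,0,0,0,0,0])

```text
time_s: 14.15
ee_pos: [0.6118, 0.0796, 0.107]
tcp_rot: [[0.001, -1.0, 0.001], [-1.0, -0.001, 0.0], [-0.0, -0.001, -1.0]]
wrist_force: [-0.2, -0.6, -1.8]
width: 0.413
```

Emit:
step_arm(offset=[[0,0,0.001],[0,0,0.001],[0,0,0.001],[0,0,0.001],[0,0,0]], rot=[[0,0,0],[0,0,0],[0,0,0],[0,0,0],[0,0,0]], fingers=[0,0,0,0,0])

```text
time_s: 14.65
ee_pos: [0.612, 0.0797, 0.1033]
tcp_rot: [[0.001, -1.0, 0.001], [-1.0, -0.001, 0.0], [-0.0, -0.001, -1.0]]
wrist_force: [-1.6, -0.1, 3.7]
width: 0.411
```

Emit:
step_arm(offset=[[0,0,0],[0,0,0],[0,0,0],[0,0,0],[0,0,0],[0,0,0],[0,0,-0.02],[0,0,-0.03]], rot=[[0,0,0],[0,0,0],[0,0,0],[0,0,0],[0,0,0],[0,0,0],[0,0,0],[0,0,0]], fingers=[1,1,1,1,1,1,1,1])

```text
time_s: 15.45
ee_pos: [0.6098, 0.0794, 0.1509]
tcp_rot: [[0.001, -1.0, -0.005], [-1.0, -0.001, -0.001], [0.001, 0.005, -1.0]]
wrist_force: [2.0, 0.4, 0.3]
width: 1.001
```

Emit:
step_arm(offset=[[0,0,-0.04],[0,0,-0.03],[0,0,0],[0,0,0]], rot=[[0,0,0],[0,0,0],[0,0,0],[0,0,0]], fingers=[1,1,1,1])

```text
time_s: 15.85
ee_pos: [0.6114, 0.0796, 0.2228]
tcp_rot: [[0.001, -1.0, 0.001], [-1.0, -0.001, 0.0], [-0.0, -0.001, -1.0]]
wrist_force: [-0.6, 0.0, -1.6]
width: 0.997
```

```bash
cat > look.py <<'E'
from h import *
import sys
k=sys.argv[1]
for n in("scene","top"):
    p,d=optics.grab_frame(n);np.savez(f"pics/{n}{k}.npz",p=p,d=d);cv2.imwrite(f"pics/{n}{k}.png",p[:,:,::-1])
E
python3 look.py 2; python3 - <<'E'
from h import *
a=cv2.imread("pics/top2.png")[80:280,110:490];b=cv2.imread("pics/scene2.png")[80:340,180:480]
cv2.imwrite("pics/v2.png",cv2.convertScaleAbs(np.vstack([cv2.resize(a,(570,300)),cv2.resize(b,(570,300))]),alpha=1.3))
f=np.load("pics/top2.npz");p,d=f['p'],f['d'];box=(120,110,240,270)
for nm,lo,hi in(("blue",(105,120,40),(122,255,255)),("red",(0,150,60),(6,255,255)),("yel",(20,120,70),(35,255,255))):
    for m,s,c in blobs("top",p,lo,hi,box):
        P=pts("top",m,d);r=cv2.minAreaRect(np.argwhere(m)[:,::-1].astype(np.float32))
        z=np.median(P[:,2]);print(nm,s,r,z.round(4),ray("top",*r[0],z).round(4),np.median(P,0).round(4))
        print([ray("top",*q,z)[:2].round(4).tolist() for q in cv2.boxPoints(r)])
E
```

```text
blue [182 193  13  26 306] ((188.0, 205.5), (12.0, 25.0), 0.0) 0.0106 [0.4694 0.2903 0.0106] [0.4705 0.2917 0.0106]
[[0.4375, 0.3042], [0.5008, 0.3064], [0.5014, 0.2762], [0.4381, 0.2741]]
red [142 193  36  27 909] ((159.5, 206.0), (26.0, 35.0), 90.0) 0.0105 [0.4667 0.3617 0.0105] [0.4664 0.3624 0.0105]
[[0.4987, 0.4068], [0.5005, 0.319], [0.4347, 0.3167], [0.433, 0.4042]]
yel [181 171  15  18 227] ((188.0, 179.5), (17.0, 14.0), 90.0) 0.0716 [0.5296 0.273  0.0716] [0.5282 0.2707 0.0716]
[[0.5495, 0.2902], [0.5503, 0.2572], [0.5097, 0.2558], [0.509, 0.2888]]
```

View pics/v2.png

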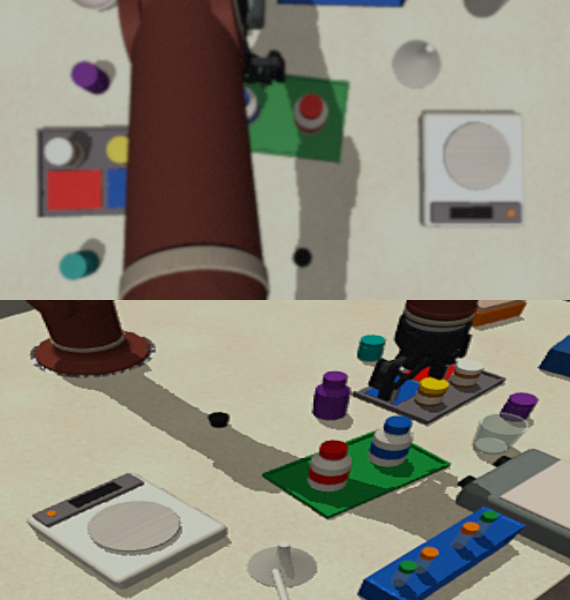

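Both bottles stand upright in the tray: red cap at (311,106) in the top half of the picture, blue cap at (397,423) in the bottom half. The red pad's centre is at (0.467,0.362). Next, measure the pan.

```bash
python3 - <<'E'
from h import *
for n,(x0,y0,x1,y1) in(("top",(385,145,470,240)),("scene",(185,225,310,335))):
    f=np.load(f"pics/{n}2.npz");p,d=f['p'],f['d']
    hsv=cv2.cvtColor(p,cv2.COLOR_RGB2HSV)
    c=p[y0:y1,x0:x1].astype(float).mean(2);
    cy,cx=(184,428) if n=="top" else (276,250)
    print(n,hsv[cy,cx],hsv[cy+ (27 if n=="top" else 35),cx-(30 if n=="top" else 5)],"depth",pts(n,np.ones_like(d,bool)&(np.hypot(*np.mgrid[-cy:400-cy,-cx:640-cx])<12),d).mean(0))
    e=cv2.Canny(cv2.resize(p[y0:y1,x0:x1],None,fx=5,fy=5,interpolation=cv2.INTER_CUBIC),40,100)
    cv2.imwrite(f"pics/e{n}.png",e)
    lo,hi=hsv[cy-3:cy+4,cx-3:cx+4].reshape(-1,3).min(0),hsv[cy-3:cy+4,cx-3:cx+4].reshape(-1,3).max(0);print(lo,hi)
    for m,s,cc in blobs(n,p,(0,max(int(lo[1])-12,0),int(lo[2])-15),(180,int(hi[1])+15,int(hi[2])+15),(x0,y0,x1,y1),200):
        cn=cv2.findContours(m.astype(np.uint8),cv2.RETR_EXTERNAL,cv2.CHAIN_APPROX_NONE)[0][0]
        el=cv2.fitEllipse(cv2.convexHull(cn));print(s,el,ray(n,*el[0],.064).round(4))
E
```

```text
top [ 19  16 129] [100   5 148] depth [ 0.53213286 -0.30483872  0.06414361]
[ 15  14 127] [ 23  20 131]
[ 385  145   85   95 5161] ((427.0699462890625, 191.90980529785156), (103.5194320678711, 156.101806640625), 178.53543090820312) [ 0.5127 -0.3026  0.064 ]
scene [ 19  28 127] [ 40  15 152] depth [ 0.53761633 -0.30487485  0.06319904]
[ 18  26 126] [ 24  31 134]
[ 193  225  117   99 1242] ((253.6478271484375, 273.61029052734375), (89.5881576538086, 133.3966827392578), 67.87220001220703) [ 0.5389 -0.2955  0.064 ]
[ 226  253   49   44 1636] ((249.75808715820312, 274.79827880859375), (41.908390045166016, 49.8048210144043), 67.93827819824219) [ 0.5353 -0.3037  0.064 ]
[185 275  31  60 504] ((198.97879028320312, 305.16217041015625), (31.381818771362305, 63.61423110961914), 172.89234924316406) [ 0.5196 -0.4266  0.064 ]
[203 312  31  23 202] ((217.8883514404297, 323.368408203125), (21.167999267578125, 31.286821365356445), 115.97367095947266) [ 0.581  -0.4201  0.064 ]
```

View pics/etop.png

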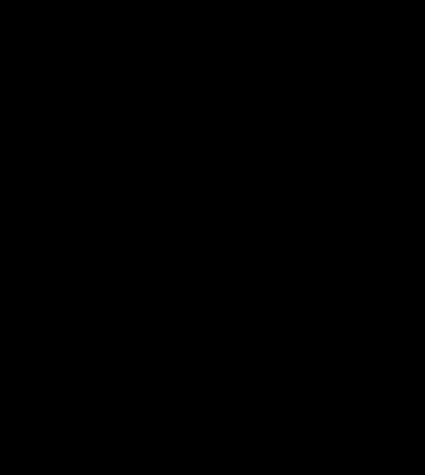

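```bash
python3 - <<'E'
from h import *
f=np.load("pics/top2.npz");p=cv2.GaussianBlur(f['p'],(3,3),0)
for hiV in(134,138,142):
  for m,s,cc in blobs("top",p,(0,9,110),(180,60,hiV),(398,155,458,213),200):
    m=cv2.morphologyEx(m.astype(np.uint8),cv2.MORPH_OPEN,np.ones((5,5)))
    cn=max(cv2.findContours(m,cv2.RETR_EXTERNAL,cv2.CHAIN_APPROX_NONE)[0],key=cv2.contourArea)
    el=cv2.fitEllipse(cv2.convexHull(cn));print(hiV,s,el,ray("top",*el[0],.064).round(4))
a=cv2.resize(f['p'][145:240,385:470,::-1],None,fx=6,fy=6);cv2.imwrite("pics/pan.png",cv2.convertScaleAbs(a,alpha=3,beta=-250))
E
```

```text
134 [ 406  162   44   44 1537] ((427.3938293457031, 183.5366668701172), (43.24760818481445, 44.91244888305664), 133.64923095703125) [ 0.5332 -0.3033  0.064 ]
138 [ 406  162   44   44 1537] ((427.3938293457031, 183.5366668701172), (43.24760818481445, 44.91244888305664), 133.64923095703125) [ 0.5332 -0.3033  0.064 ]
142 [ 406  162   44   44 1537] ((427.3938293457031, 183.5366668701172), (43.24760818481445, 44.91244888305664), 133.64923095703125) [ 0.5332 -0.3033  0.064 ]
```

View pics/pan.png

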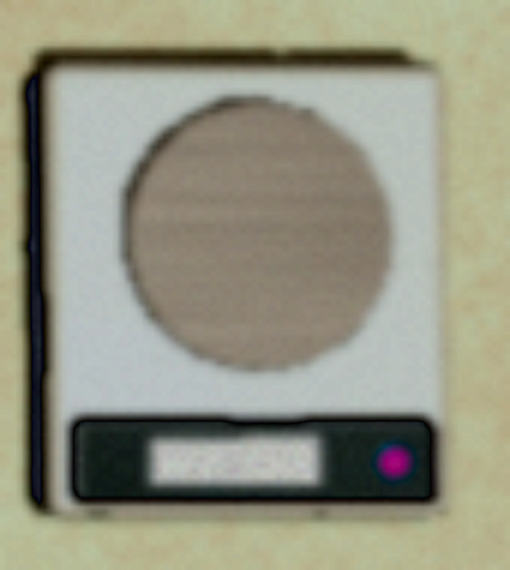

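The contrast-stretched view shows the pan cleanly at about (427,183) in the top view. The two views give (0.533,−0.303) and (0.535,−0.304), so I'll use (0.534,−0.3035). Now the jar at (0.531,0.2695).

Emit:
step_arm(offset=[[-0.038,0.016,0],[-0.038,0.016,0],[-0.038,0.016,0],[-0.038,0.016,0],[-0.038,0.016,0],[0,0,0],[0,0,0.02],[0,0,0.04]], rot=[[0,0,0],[0,0,0],[0,0,0],[0,0,0],[0,0,0],[0,0,0],[0,0,0],[0,0,0]], fingers=[1,1,1,1,1,1,1,1])

```text
time_s: 16.75
ee_pos: [0.533, 0.2705, 0.1633]
tcp_rot: [[0.002, -1.0, 0.005], [-1.0, -0.002, 0.003], [-0.003, -0.005, -1.0]]
wrist_force: [1.2, -0.2, 0.4]
width: 0.998
```

Emit:
step_arm(offset=[[0,0,0.03],[0,0,0.02],[0,0,0],[0,0,0]], rot=[[0,0,0],[0,0,0],[0,0,0],[0,0,0]], fingers=[1,1,1,1])

```text
time_s: 17.15
ee_pos: [0.5311, 0.269, 0.1117]
tcp_rot: [[0.001, -1.0, -0.002], [-1.0, -0.001, -0.001], [0.001, 0.002, -1.0]]
wrist_force: [1.0, -0.1, 0.2]
width: 1.001
```

Emit:
step_arm(offset=[[0,0,0.02],[0,0,0.025],[0,0,0.025],[0,0,0.011],[0,0,0],[0,0,0]], rot=[[0,0,0],[0,0,0],[0,0,0],[0,0,0],[0,0,0],[0,0,0]], fingers=[1,1,1,1,1,1])

```text
time_s: 17.75
ee_pos: [0.5322, 0.27, 0.0326]
tcp_rot: [[0.001, -1.0, 0.002], [-1.0, -0.001, 0.001], [-0.001, -0.002, -1.0]]
wrist_force: [-0.4, -0.6, 0.0]
width: 1.0
```

Emit:
step_arm(offset=[[0,0,0],[0,0,0],[0,0,0],[0,0,0],[0,0,0],[0,0,0],[0,0,0],[0,0,0]], rot=[[0,0,0],[0,0,0],[0,0,0],[0,0,0],[0,0,0],[0,0,0],[0,0,0],[0,0,0]], fingers=[0,0,0,0,0,0,0,0])

```text
time_s: 18.55
ee_pos: [0.5318, 0.27, 0.0324]
tcp_rot: [[0.001, -1.0, 0.002], [-1.0, -0.001, 0.001], [-0.001, -0.002, -1.0]]
wrist_force: [-0.9, -0.2, 5.4]
width: 0.509
```

Emit:
step_arm(offset=[[0,0,-0.01],[0,0,-0.02],[0,0,-0.03],[0,0,-0.04],[0,0,-0.04],[0,0,-0.03],[0,0,-0.02],[0,0,0]], rot=[[0,0,0],[0,0,0],[0,0,0],[0,0,0],[0,0,0],[0,0,0],[0,0,0],[0,0,0]], fingers=[0,0,0,0,0,0,0,0])

```text
time_s: 19.35
ee_pos: [0.5327, 0.2702, 0.2248]
tcp_rot: [[0.001, -1.0, 0.006], [-1.0, -0.001, 0.003], [-0.003, -0.006, -1.0]]
wrist_force: [0.9, 1.1, -1.0]
width: 0.508
```

Opening 43 mm, so the jar is held. Carry it to the balance.

Emit:
step_arm(offset=[[0.015,0,0],[0.025,0,0],[0.035,0,0],[0.045,0,0],[0.045,0,0],[0.045,0,0],[0.045,0,0],[0.045,0,0]], rot=[[0,0,0],[0,0,0],[0,0,0],[0,0,0],[0,0,0],[0,0,0],[0,0,0],[0,0,0]], fingers=[0,0,0,0,0,0,0,0])

```text
time_s: 20.15
ee_pos: [0.5292, -0.0336, 0.2192]
tcp_rot: [[-0.0, -1.0, -0.005], [-1.0, 0.0, -0.001], [0.001, 0.005, -1.0]]
wrist_force: [-0.3, 0.0, -0.3]
width: 0.506
```

Emit:
step_arm(offset=[[0.045,0,0],[0.045,0,0],[0.045,0,0],[0.045,0,0],[0.04,0,0],[0.028,0,0],[0.018,0,0],[0.0075,0,0]], rot=[[0,0,0],[0,0,0],[0,0,0],[0,0,0],[0,0,0],[0,0,0],[0,0,0],[0,0,0]], fingers=[0,0,0,0,0,0,0,0])

```text
time_s: 20.95
ee_pos: [0.5297, -0.3062, 0.2194]
tcp_rot: [[-0.002, -1.0, -0.004], [-1.0, 0.002, 0.001], [-0.001, 0.004, -1.0]]
wrist_force: [0.2, 0.1, -1.0]
width: 0.507
```

Emit:
step_arm(offset=[[0,0,0],[0,0,0],[0,0,0]], rot=[[0,0,0],[0,0,0],[0,0,0]], fingers=[0,0,0])

```text
time_s: 21.25
ee_pos: [0.5325, -0.3015, 0.2213]
tcp_rot: [[0.005, -1.0, 0.0], [-1.0, -0.005, 0.002], [-0.002, -0.0, -1.0]]
wrist_force: [0.4, -0.5, -1.6]
width: 0.505
```

Emit:
step_arm(offset=[[0,-0.002,0],[0,0,0.02],[0,0,0.03],[0,0,0.035],[0,0,0.025],[0,0,0.014],[0,0,0.004],[0,0,0]], rot=[[0,0,0],[0,0,0],[0,0,0],[0,0,0],[0,0,0],[0,0,0],[0,0,0],[0,0,0]], fingers=[0,0,0,0,0,0,0,0])

```text
time_s: 22.05
ee_pos: [0.5344, -0.3039, 0.0937]
tcp_rot: [[0.002, -1.0, 0.001], [-1.0, -0.002, -0.0], [0.0, -0.001, -1.0]]
wrist_force: [-0.6, -0.4, -1.3]
width: 0.507
```

Emit:
step_arm(offset=[[0,0,0.001],[0,0,0.001],[0,0,0.001],[0,0,0],[0,0,0]], rot=[[0,0,0],[0,0,0],[0,0,0],[0,0,0],[0,0,0]], fingers=[0,0,0,0,0])

```text
time_s: 22.55
ee_pos: [0.534, -0.304, 0.0906]
tcp_rot: [[0.001, -1.0, 0.0], [-1.0, -0.001, -0.0], [0.0, -0.0, -1.0]]
wrist_force: [0.2, -0.2, -0.7]
width: 0.506
```

Emit:
step_arm(offset=[[0,0,0.001],[0,0,0.001],[0,0,0],[0,0,0]], rot=[[0,0,0],[0,0,0],[0,0,0],[0,0,0]], fingers=[0,0,0,0])

```text
time_s: 22.95
ee_pos: [0.5339, -0.304, 0.0884]
tcp_rot: [[0.001, -1.0, 0.0], [-1.0, -0.001, 0.0], [-0.0, -0.0, -1.0]]
wrist_force: [-0.1, 1.1, 0.3]
width: 0.506
```

Emit:
step_arm(offset=[[0,0,0.001],[0,0,0],[0,0,0]], rot=[[0,0,0],[0,0,0],[0,0,0]], fingers=[0,0,0])

```text
time_s: 23.25
ee_pos: [0.5339, -0.304, 0.0884]
tcp_rot: [[0.001, -1.0, 0.0], [-1.0, -0.001, -0.0], [0.0, -0.0, -1.0]]
wrist_force: [-3.1, 2.4, 5.8]
width: 0.506
```

Contact (+5.8 N, z no longer falling). Release, rise, and look.

Emit:
step_arm(offset=[[0,0,0],[0,0,0],[0,0,0],[0,0,0],[0,0,0],[0,0,0],[0,0,0],[0,0,-0.02]], rot=[[0,0,0],[0,0,0],[0,0,0],[0,0,0],[0,0,0],[0,0,0],[0,0,0],[0,0,0]], fingers=[1,1,1,1,1,1,1,1])

```text
time_s: 24.05
ee_pos: [0.5319, -0.3028, 0.1049]
tcp_rot: [[0.001, -1.0, -0.006], [-1.0, -0.001, 0.003], [-0.003, 0.006, -1.0]]
wrist_force: [-0.0, -0.3, 0.1]
width: 0.999
```

Emit:
step_arm(offset=[[0,0,-0.03],[0,0,-0.04],[0,0,-0.03],[0,0,-0.015],[0,0,0],[0,0,0]], rot=[[0,0,0],[0,0,0],[0,0,0],[0,0,0],[0,0,0],[0,0,0]], fingers=[1,1,1,1,1,1])

```text
time_s: 24.65
ee_pos: [0.5334, -0.3037, 0.2217]
tcp_rot: [[0.001, -1.0, -0.001], [-1.0, -0.001, 0.001], [-0.001, 0.001, -1.0]]
wrist_force: [-0.8, 0.2, -0.5]
width: 1.0
```

```bash
python3 look.py 3; python3 - <<'E'
from h import *
a=cv2.imread("pics/top3.png")[80:280,110:490];b=cv2.imread("pics/scene3.png")[80:340,180:480]
cv2.imwrite("pics/v3.png",cv2.convertScaleAbs(np.vstack([cv2.resize(a,(570,300)),cv2.resize(b,(570,300))]),alpha=1.3))
for n,box in(("top",(120,110,480,270)),("scene",(200,90,460,330))):
  f=np.load(f"pics/{n}3.npz");p,d=f['p'],f['d']
  for nm,lo,hi in(("blue",(105,120,40),(122,255,255)),("red",(0,150,60),(6,255,255)),("yel",(20,120,70),(35,255,255))):
    for m,s,c in blobs(n,p,lo,hi,box,40):
        P=pts(n,m,d);r=cv2.minAreaRect(np.argwhere(m)[:,::-1].astype(np.float32))
        z=np.median(P[:,2]);zt=np.percentile(P[:,2],90);T=P[P[:,2]>zt-.006]
        print(n,nm,s,"z",z.round(4),"rectc",ray(n,*r[0],z).round(4)[:2],"median",np.median(P,0).round(4)[:2],"cen",ray(n,*c,z).round(4)[:2],"topmid",((T.min(0)+T.max(0))/2).round(4),r[2])
E
```

```text
top blue [260 138  16  15 185] z 0.1346 rectc [0.6052 0.0789] median [0.6053 0.0787] cen [0.6051 0.0793] topmid [0.605  0.0807 0.1351] 45.0
top blue [182 192  36  27 904] z 0.0105 rectc [0.4717 0.2622] median [0.4713 0.2617] cen [0.4715 0.2622] topmid [0.4713 0.2617 0.0117] 87.79740142822266
top red [310 143  15  16 187] z 0.1345 rectc [ 0.595  -0.0313] median [ 0.5957 -0.0314] cen [ 0.5954 -0.0318] topmid [ 0.5954 -0.0313  0.1343] 90.0
top red [142 193  36  27 915] z 0.0106 rectc [0.4667 0.3617] median [0.4664 0.362 ] cen [0.4665 0.3622] topmid [0.4668 0.3628 0.0119] 90.0
top yel [428 181  19  10 132] z 0.1282 rectc [ 0.5228 -0.3047] median [ 0.524  -0.3038] cen [ 0.5243 -0.3041] topmid [ 0.5231 -0.2892  0.2104] 90.0
scene blue [372 146  34  25 436] z 0.0109 rectc [0.474  0.2641] median [0.4745 0.2638] cen [0.4745 0.2639] topmid [0.4731 0.2645 0.0111] 49.76364517211914
scene blue [382 181  15  16 188] z 0.1334 rectc [0.6148 0.0735] median [0.6121 0.0756] cen [0.6138 0.0746] topmid [0.6101 0.0819 0.1336] 90.0
scene blue [375 204  20  14 146] z 0.0525 rectc [0.6198 0.0635] median [0.6
[... 616 characters left out ...]
an [0.0434 0.0709] cen [0.0407 0.0689] topmid [0.0352 0.0662 0.0147] 78.69007110595703
scene red [392 131  28  23 367] z 0.0107 rectc [0.467  0.3626] median [0.468 0.361] cen [0.4677 0.3619] topmid [0.4677 0.3645 0.0115] 45.0
scene red [348 201  15  18 198] z 0.1335 rectc [ 0.603  -0.0368] median [ 0.6016 -0.0354] cen [ 0.6026 -0.036 ] topmid [ 0.5984 -0.0304  0.1337] 14.03624439239502
scene red [343 227  21  13 144] z 0.052 rectc [ 0.6113 -0.0441] median [ 0.6141 -0.051 ] cen [ 0.6117 -0.0475] topmid [ 0.6054 -0.0393  0.0636] 3.012787342071533
scene yel [236 252  21  21 338] z 0.1267 rectc [ 0.5384 -0.306 ] median [ 0.5379 -0.3053] cen [ 0.5383 -0.3053] topmid [ 0.5355 -0.3039  0.1268] 90.0
```

View pics/v3.png

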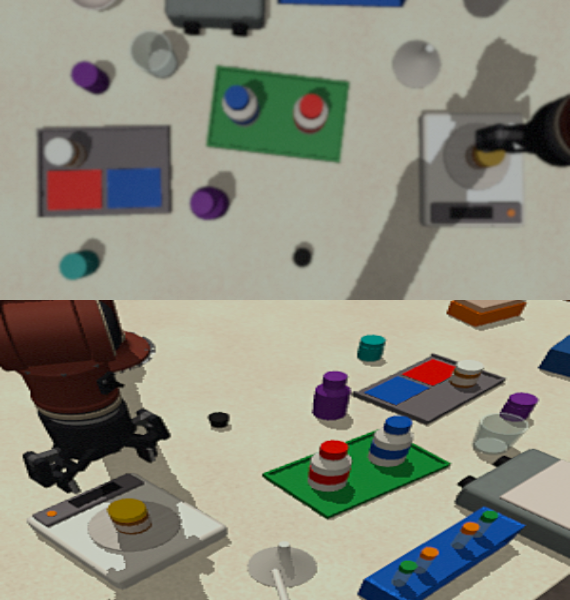

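The jar stands upright on the pan (scene view, lid at (0.5355,−0.3039) against a pan centre of (0.535,−0.304)). Pad centres, averaged over both views, are blue (0.472,0.262) and red (0.467,0.362), 100 mm apart as stated. The blue bottle goes to the far (red-side) spot first. Its own pad is the blue one, so check that before moving.

Correction: the far pad, (0.467,0.362), is the red one, so the red bottle goes first. It will be lifted high enough to clear the blue bottle.

Emit:
step_arm(offset=[[-0.039,-0.0091,0],[-0.039,-0.0091,0],[-0.039,-0.0091,0],[-0.039,-0.0091,0],[-0.039,-0.0091,0],[-0.039,-0.0091,0],[-0.039,-0.0091,0],[0,0,0]], rot=[[0,0,0],[0,0,0],[0,0,0],[0,0,0],[0,0,0],[0,0,0],[0,0,0],[0,0,0]], fingers=[1,1,1,1,1,1,1,1])

```text
time_s: 25.55
ee_pos: [0.5976, -0.0211, 0.2206]
tcp_rot: [[0.014, -1.0, -0.002], [-1.0, -0.014, 0.007], [-0.007, 0.002, -1.0]]
wrist_force: [0.6, -0.1, -0.7]
width: 0.999
```

Emit:
step_arm(offset=[[0,0,0.025],[0,0,0.035],[0,0,0.035],[0,0,0.02],[0,0,0],[0,0,0]], rot=[[0,0,0],[0,0,0],[0,0,0],[0,0,0],[0,0,0],[0,0,0]], fingers=[1,1,1,1,1,1])

```text
time_s: 26.15
ee_pos: [0.597, -0.0312, 0.1068]
tcp_rot: [[0.001, -1.0, -0.001], [-1.0, -0.001, -0.0], [0.0, 0.001, -1.0]]
wrist_force: [-0.3, -0.1, 0.6]
width: 0.996
```

Emit:
step_arm(offset=[[0,0,0.003],[0,0,0],[0,0,0],[0,0,0],[0,0,0],[0,0,0],[0,0,0],[0,0,0]], rot=[[0,0,0],[0,0,0],[0,0,0],[0,0,0],[0,0,0],[0,0,0],[0,0,0],[0,0,0]], fingers=[1,0,0,0,0,0,0,0])

```text
time_s: 26.95
ee_pos: [0.5977, -0.0307, 0.105]
tcp_rot: [[0.001, -1.0, 0.001], [-1.0, -0.001, 0.0], [-0.0, -0.001, -1.0]]
wrist_force: [0.3, 0.4, 5.3]
width: 0.414
```

Emit:
step_arm(offset=[[0,0,0],[0,0,-0.01],[0,0,-0.02],[0,0,-0.03],[0,0,-0.04],[0,0,-0.04],[0,0,-0.02],[0,0,-0.01]], rot=[[0,0,0],[0,0,0],[0,0,0],[0,0,0],[0,0,0],[0,0,0],[0,0,0],[0,0,0]], fingers=[0,0,0,0,0,0,0,0])

```text
time_s: 27.75
ee_pos: [0.5977, -0.0311, 0.2765]
tcp_rot: [[0.001, -1.0, 0.003], [-1.0, -0.001, -0.0], [0.0, -0.003, -1.0]]
wrist_force: [-0.2, 0.0, -2.7]
width: 0.411
```

Emit:
step_arm(offset=[[0,0,0],[0,0,0]], rot=[[0,0,0],[0,0,0]], fingers=[0,0])

```text
time_s: 27.95
ee_pos: [0.5961, -0.0309, 0.2725]
tcp_rot: [[0.001, -1.0, -0.004], [-1.0, -0.001, 0.0], [-0.0, 0.004, -1.0]]
wrist_force: [-0.0, -0.7, -2.7]
width: 0.405
```

Emit:
step_arm(offset=[[-0.015,0.005,0],[-0.025,0.008,0],[-0.035,0.0115,0],[-0.04,0.0133,0],[-0.04,0.0133,0],[-0.04,0.0133,0],[-0.04,0.0133,0],[-0.04,0.0133,0]], rot=[[0,0,0],[0,0,0],[0,0,0],[0,0,0],[0,0,0],[0,0,0],[0,0,0],[0,0,0]], fingers=[0,0,0,0,0,0,0,0])

```text
time_s: 28.75
ee_pos: [0.5035, 0.2465, 0.273]
tcp_rot: [[0.003, -1.0, -0.003], [-1.0, -0.003, -0.001], [0.001, 0.003, -1.0]]
wrist_force: [0.2, 0.4, -2.5]
width: 0.411
```

Emit:
step_arm(offset=[[-0.04,0.013,0],[-0.035,0.0115,0],[-0.025,0.0085,0],[-0.013,0.0045,0],[-0.005,0.0015,0],[0,0,0],[0,0,0],[0,0,0]], rot=[[0,0,0],[0,0,0],[0,0,0],[0,0,0],[0,0,0],[0,0,0],[0,0,0],[0,0,0]], fingers=[0,0,0,0,0,0,0,0])

```text
time_s: 29.55
ee_pos: [0.4679, 0.3599, 0.2744]
tcp_rot: [[-0.002, -1.0, 0.0], [-1.0, 0.002, -0.001], [0.001, -0.0, -1.0]]
wrist_force: [-0.9, -0.7, -2.0]
width: 0.411
```

Emit:
step_arm(offset=[[0,0,0.02],[0,0,0.03],[0,0,0.04],[0,0,0.035],[0,0,0.02],[0,0,0.01],[0,0,0.004],[0,0,0]], rot=[[0,0,0],[0,0,0],[0,0,0],[0,0,0],[0,0,0],[0,0,0],[0,0,0],[0,0,0]], fingers=[0,0,0,0,0,0,0,0])

```text
time_s: 30.35
ee_pos: [0.4676, 0.3619, 0.1159]
tcp_rot: [[0.0, -1.0, 0.001], [-1.0, -0.0, 0.001], [-0.001, -0.001, -1.0]]
wrist_force: [-0.6, -0.5, -1.0]
width: 0.417
```

Emit:
step_arm(offset=[[0,0,0.001],[0,0,0.001],[0,0,0.001],[0,0,0],[0,0,0]], rot=[[0,0,0],[0,0,0],[0,0,0],[0,0,0],[0,0,0]], fingers=[0,0,0,0,0])

```text
time_s: 30.85
ee_pos: [0.4669, 0.362, 0.1126]
tcp_rot: [[0.001, -1.0, 0.0], [-1.0, -0.001, 0.0], [-0.0, -0.0, -1.0]]
wrist_force: [-0.2, -0.0, -1.9]
width: 0.412
```

Emit:
step_arm(offset=[[0,0,0.001],[0,0,0.001],[0,0,0.001],[0,0,0],[0,0,0]], rot=[[0,0,0],[0,0,0],[0,0,0],[0,0,0],[0,0,0]], fingers=[0,0,0,0,0])

```text
time_s: 31.35
ee_pos: [0.4672, 0.3623, 0.111]
tcp_rot: [[0.001, -1.0, 0.001], [-1.0, -0.001, 0.001], [-0.001, -0.001, -1.0]]
wrist_force: [-1.6, -0.7, 7.1]
width: 0.409
```

Contact. Release, rise, and check from the cameras.

Emit:
step_arm(offset=[[0,0,0],[0,0,0],[0,0,0],[0,0,0],[0,0,0],[0,0,0],[0,0,-0.02],[0,0,-0.03]], rot=[[0,0,0],[0,0,0],[0,0,0],[0,0,0],[0,0,0],[0,0,0],[0,0,0],[0,0,0]], fingers=[1,1,1,1,1,1,1,1])

```text
time_s: 32.15
ee_pos: [0.4656, 0.361, 0.158]
tcp_rot: [[0.001, -1.0, -0.004], [-1.0, -0.001, -0.003], [0.003, 0.004, -1.0]]
wrist_force: [-0.2, 0.8, 0.0]
width: 1.0
```

Emit:
step_arm(offset=[[0,0,-0.03],[0,0,-0.03],[0.04,-0.02,0],[0.04,-0.02,0],[0.04,-0.02,0],[0.04,-0.02,0],[0.04,-0.02,0],[0.04,-0.02,0]], rot=[[0,0,0],[0,0,0],[0,0,0],[0,0,0],[0,0,0],[0,0,0],[0,0,0],[0,0,0]], fingers=[1,1,1,1,1,1,1,1])

```text
time_s: 32.95
ee_pos: [0.5877, 0.1204, 0.2194]
tcp_rot: [[0.001, -1.0, 0.0], [-1.0, -0.001, 0.0], [-0.0, -0.0, -1.0]]
wrist_force: [0.8, 0.7, -0.0]
width: 1.001
```

Emit:
step_arm(offset=[[0.025,-0.012,0],[0.017,-0.009,0],[0,0,0],[0,0,0.02],[0,0,0.035],[0,0,0.035],[0,0,0.02],[0,0,0]], rot=[[0,0,0],[0,0,0],[0,0,0],[0,0,0],[0,0,0],[0,0,0],[0,0,0],[0,0,0]], fingers=[1,1,1,1,1,1,1,1])

```text
time_s: 33.75
ee_pos: [0.6048, 0.082, 0.1061]
tcp_rot: [[0.004, -1.0, -0.008], [-1.0, -0.004, 0.0], [-0.0, 0.008, -1.0]]
wrist_force: [-0.6, 0.2, -0.3]
width: 1.006
```

```bash
python3 look.py 4; python3 - <<'E'
from h import *
print(ctrl.observe()['ee_pos'])
b=cv2.imread("pics/scene4.png")[80:300,230:480]
cv2.imwrite("pics/v4.png",cv2.convertScaleAbs(cv2.resize(b,None,fx=2.6,fy=2.6),alpha=1.3))
for n,box in(("top",(120,110,300,270)),("scene",(340,90,460,200))):
  f=np.load(f"pics/{n}4.npz");p,d=f['p'],f['d']
  for nm,lo,hi in(("red",(0,150,60),(6,255,255)),):
    for m,s,c in blobs(n,p,lo,hi,box,40):
        P=pts(n,m,d);zt=np.percentile(P[:,2],90);T=P[P[:,2]>zt-.006]
        print(n,s,((T.min(0)+T.max(0))/2).round(4))
E
```

```text
[0.60806724 0.08180167 0.10978377]
top [143 193  35  27 335] [0.4668 0.3594 0.0364]
top [130 197  16  16 203] [0.4658 0.3595 0.1406]
```

View pics/v4.png

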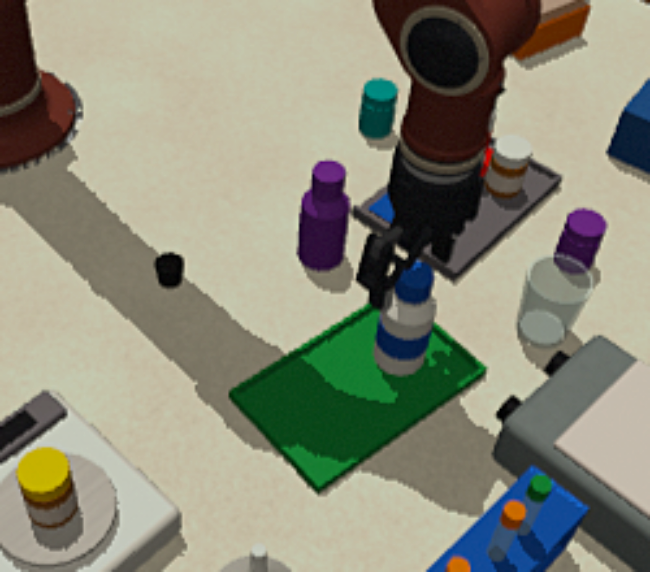

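The red bottle's cap is at (0.466,0.3595), within 3 mm of its pad's centre. In the picture the gripper is over the blue cap at (415,285). Grip it.

Emit:
step_arm(offset=[[0,0,0.004],[0,0,0],[0,0,0],[0,0,0],[0,0,0],[0,0,0],[0,0,0],[0,0,0]], rot=[[0,0,0],[0,0,0],[0,0,0],[0,0,0],[0,0,0],[0,0,0],[0,0,0],[0,0,0]], fingers=[1,0,0,0,0,0,0,0])

```text
time_s: 34.65
ee_pos: [0.6086, 0.0805, 0.106]
tcp_rot: [[0.001, -1.0, 0.001], [-1.0, -0.001, 0.001], [-0.001, -0.001, -1.0]]
wrist_force: [-0.4, 0.8, 6.0]
width: 0.408
```

Emit:
step_arm(offset=[[0,0,0],[0,0,-0.01],[0,0,-0.02],[0,0,-0.03],[0,0,-0.03],[0,0,-0.02],[0,0,-0.01],[0,0,0]], rot=[[0,0,0],[0,0,0],[0,0,0],[0,0,0],[0,0,0],[0,0,0],[0,0,0],[0,0,0]], fingers=[0,0,0,0,0,0,0,0])

```text
time_s: 35.45
ee_pos: [0.6084, 0.0798, 0.2261]
tcp_rot: [[0.001, -1.0, 0.002], [-1.0, -0.001, -0.0], [0.0, -0.002, -1.0]]
wrist_force: [0.5, 0.2, -3.0]
width: 0.411
```

Emit:
step_arm(offset=[[0,0,0],[0,0,0]], rot=[[0,0,0],[0,0,0]], fingers=[0,0])

```text
time_s: 35.65
ee_pos: [0.607, 0.0799, 0.2234]
tcp_rot: [[0.001, -1.0, -0.004], [-1.0, -0.001, -0.001], [0.001, 0.004, -1.0]]
wrist_force: [-0.3, 0.2, -2.4]
width: 0.409
```

Emit:
step_arm(offset=[[-0.015,0.0112,0],[-0.025,0.0187,0],[-0.03,0.0224,0],[-0.035,0.0262,0],[-0.03,0.0224,0],[-0.025,0.0187,0],[-0.015,0.0112,0],[-0.007,0.0052,0]], rot=[[0,0,0],[0,0,0],[0,0,0],[0,0,0],[0,0,0],[0,0,0],[0,0,0],[0,0,0]], fingers=[0,0,0,0,0,0,0,0])

```text
time_s: 36.45
ee_pos: [0.4685, 0.2654, 0.2249]
tcp_rot: [[0.007, -1.0, -0.003], [-1.0, -0.007, 0.001], [-0.001, 0.003, -1.0]]
wrist_force: [0.2, 1.2, -1.2]
width: 0.41
```

Emit:
step_arm(offset=[[0,0,0],[0,0,0],[0,0,0.02],[0,0,0.03],[0,0,0.03],[0,0,0.02],[0,0,0.01],[0,0,0]], rot=[[0,0,0],[0,0,0],[0,0,0],[0,0,0],[0,0,0],[0,0,0],[0,0,0],[0,0,0]], fingers=[0,0,0,0,0,0,0,0])

```text
time_s: 37.25
ee_pos: [0.4721, 0.2604, 0.1141]
tcp_rot: [[-0.001, -1.0, -0.002], [-1.0, 0.001, -0.002], [0.002, 0.002, -1.0]]
wrist_force: [-0.1, 0.1, -2.2]
width: 0.41
```

Emit:
step_arm(offset=[[0,0,0],[0,0,0.001],[0,0,0],[0,0,0]], rot=[[0,0,0],[0,0,0],[0,0,0],[0,0,0]], fingers=[0,0,0,0])

```text
time_s: 37.65
ee_pos: [0.4723, 0.2622, 0.1151]
tcp_rot: [[0.001, -1.0, 0.001], [-1.0, -0.001, 0.001], [-0.001, -0.001, -1.0]]
wrist_force: [-0.1, 0.6, -3.5]
width: 0.413
```

Emit:
step_arm(offset=[[0,0,0.001],[0,0,0.001],[0,0,0.001],[0,0,0.001],[0,0,0],[0,0,0]], rot=[[0,0,0],[0,0,0],[0,0,0],[0,0,0],[0,0,0],[0,0,0]], fingers=[0,0,0,0,0,0])

```text
time_s: 38.25
ee_pos: [0.4725, 0.2623, 0.1119]
tcp_rot: [[0.001, -1.0, 0.002], [-1.0, -0.001, 0.001], [-0.001, -0.002, -1.0]]
wrist_force: [-1.9, -2.2, 7.2]
width: 0.412
```

Contact. Release, rise, and back well away for the last look.

Emit:
step_arm(offset=[[0,0,0],[0,0,0],[0,0,0],[0,0,0],[0,0,0],[0,0,0],[0,0,-0.02],[0,0,-0.03]], rot=[[0,0,0],[0,0,0],[0,0,0],[0,0,0],[0,0,0],[0,0,0],[0,0,0],[0,0,0]], fingers=[1,1,1,1,1,1,1,1])

```text
time_s: 39.05
ee_pos: [0.4706, 0.2612, 0.1592]
tcp_rot: [[0.001, -1.0, -0.004], [-1.0, -0.001, -0.003], [0.003, 0.004, -1.0]]
wrist_force: [0.8, 0.5, 0.5]
width: 1.001
```

Emit:
step_arm(offset=[[0,0,-0.03],[0,0,-0.03],[0.04,-0.01,0],[0.04,-0.01,0],[0.04,-0.01,0],[0.04,-0.01,0],[0.04,-0.01,0],[0.04,-0.01,0]], rot=[[0,0,0],[0,0,0],[0,0,0],[0,0,0],[0,0,0],[0,0,0],[0,0,0],[0,0,0]], fingers=[1,1,1,1,1,1,1,1])

```text
time_s: 39.85
ee_pos: [0.5324, 0.0204, 0.2204]
tcp_rot: [[0.001, -1.0, 0.0], [-1.0, -0.001, 0.0], [-0.0, -0.0, -1.0]]
wrist_force: [0.5, 0.9, 0.9]
width: 0.998
```

Emit:
step_arm(offset=[[0.04,0,0],[0.04,0,0],[0.03,0,0],[0,0,0],[0,0,0]], rot=[[0,0,0],[0,0,0],[0,0,0],[0,0,0],[0,0,0]], fingers=[1,1,1,1,1])

```text
time_s: 40.35
ee_pos: [0.5321, -0.0884, 0.2202]
tcp_rot: [[-0.001, -1.0, -0.0], [-1.0, 0.001, 0.001], [-0.001, 0.0, -1.0]]
wrist_force: [-0.1, 0.3, -0.6]
width: 0.997
```

```bash
python3 look.py 5; python3 - <<'E'
from h import *
o=ctrl.observe();print(o['ee_pos'],o['wrist_force'])
a=cv2.imread("pics/top5.png")[80:280,110:490];b=cv2.imread("pics/scene5.png")[80:340,180:480]
cv2.imwrite("pics/v5.png",cv2.convertScaleAbs(np.vstack([cv2.resize(a,(570,300)),cv2.resize(b,(570,300))]),alpha=1.3))
for n,box in(("top",(120,110,480,270)),("scene",(200,90,460,330))):
  f=np.load(f"pics/{n}5.npz");p,d=f['p'],f['d']
  for nm,lo,hi in(("blue",(105,120,40),(122,255,255)),("red",(0,150,60),(6,255,255)),("yel",(20,120,70),(35,255,255))):
    for m,s,c in blobs(n,p,lo,hi,box,40):
        P=pts(n,m,d);zt=np.percentile(P[:,2],90);T=P[P[:,2]>zt-.006]
        print(n,nm,s,((T.min(0)+T.max(0))/2).round(4))
for k in(0,5):
  for n,(u,v,r) in(("top",(149,181,14)),):
    f=np.load(f"pics/{n}{k}.npz");m=np.hypot(*np.mgrid[-v:400-v,-u:640-u])<r
    P=pts(n,m,f['d']);P=P[(P[:,2]>.066)&(P[:,2]<.08)];print("white",k,len(P),((P.min(0)+P.max(0))/2).round(4))
E
```

```text
[ 0.53238112 -0.08619929  0.22024999] [ 0.37398327 -0.5470177   0.02949898]
top blue [175 193  18  18 213] [0.471  0.2612 0.14  ]
top blue [182 192  36  27 363] [0.4709 0.2447 0.0529]
top red [142 193  36  27 275] [0.4667 0.3612 0.037 ]
top red [130 197  16  16 200] [0.4658 0.3596 0.1406]
top yel [427 172  19  19 290] [ 0.5331 -0.3031  0.128 ]
scene blue [388 121  13  14 138] [0.474  0.2639 0.1401]
scene blue [372 145  34  26 335] [0.4808 0.2494 0.0671]
scene blue [ 370  259   87   71 2248] [ 0.8299 -0.0808  0.1097]
scene red [408 106  13  13 123] [0.4693 0.3625 0.1402]
scene red [246 108  13  23 164] [0.0333 0.0687 0.0146]
scene red [200 114  12  27 193] [-0.0314 -0.0655  0.0156]
scene red [400 130  20  24 217] [0.4749 0.3479 0.0673]
scene yel [236 252  21  21 331] [ 0.536  -0.3035  0.1264]
white 0 278 [0.5195 0.3671 0.0714]
white 5 277 [0.5254 0.3665 0.0707]
```

View pics/v5.png

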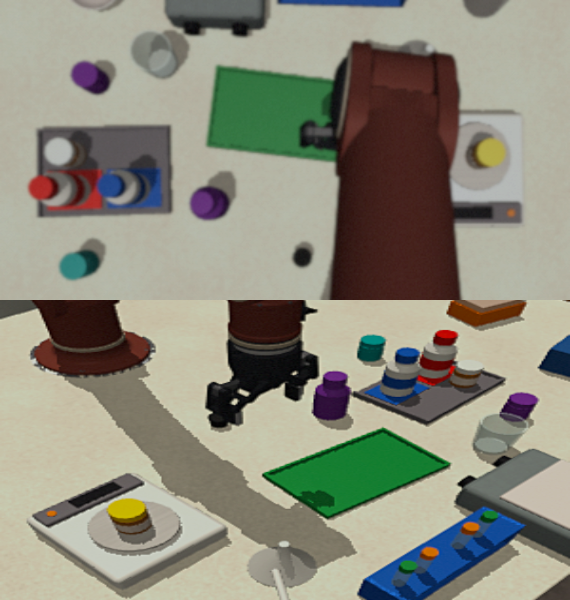

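The jar is on the pan, red cap is over the red pad, blue cap over the blue pad, and all are upright. The white-jar reading differs by 6 mm between frames, so check that more carefully by colour.

```bash
python3 - <<'E'
from h import *
for n,box in(("top",(138,168,162,194)),("scene",(412,130,440,150))):
  for k in(0,5):
    p=np.load(f"pics/{n}{k}.npz")['p']
    for m,s,c in blobs(n,p,(0,0,125),(180,40,255),box,60): print(n,k,s,c.round(2),ray(n,*c,.072).round(4))
E
```

```text
top 5 [140 172  17  18 226] [148.42 180.5 ] [0.5251 0.3659 0.072 ]
scene 0 [420 130  17  11 126] [427.23 135.4 ] [0.5265 0.3707 0.072 ]
scene 5 [419 130  21  14 153] [428.24 135.64] [0.5292 0.3721 0.072 ]
```

```bash
python3 - <<'E'
from h import *
for k in(0,5):
    p=np.load(f"pics/top{k}.npz")['p']
    for V in (105,115):
      for m,s,c in blobs("top",p,(0,0,V),(180,40,255),(138,168,162,193),60): print(k,V,s,c.round(2),ray("top",*c,.072).round(4))
E
python3 -c "
from plant import ctrl;print(ctrl.job_done())"
```

```text
0 105 [140 172  18  18 230] [148.44 180.4 ] [0.5254 0.3659 0.072 ]
0 115 [141 173  16  16 204] [148.49 180.51] [0.5251 0.3658 0.072 ]
5 105 [140 172  18  18 262] [148.48 180.45] [0.5252 0.3658 0.072 ]
5 115 [140 172  18  18 251] [148.42 180.37] [0.5254 0.3659 0.072 ]
the job is handed in; nothing more can be done
None
```

I moved both bottles into the green tray, set the yellow-lidded jar on the balance pan, then stood each bottle on its own colour's pad (they had been swapped). I handed the job in at about 40 s of the 128 s allowed; no verdict is reported.

Last camera checks before handing in:

| Item | Measured | Target | Offset |
|---|---|---|---|
| Yellow jar | (0.533 to 0.536, −0.303) | pan (0.534, −0.3035) | about 2 mm or less |
| Red bottle cap | (0.466 to 0.469, 0.360 to 0.3625) | red pad (0.467, 0.362) | 3 mm or less |
| Blue bottle cap | (0.471 to 0.474, 0.261 to 0.264) | blue pad (0.472, 0.262) | 3 mm or less |

- **Uprightness:** Cap and lid tops were at the heights expected for standing bottles and jar, and the pictures showed them upright. The gripper was about 0.22 m up, clear of everything.
- **White-lidded jar:** A rough depth check suggested it had moved 6 mm, and the scene view suggested 3 mm. The clearer colour check from above put it within 0.5 mm of its start, so I put the larger readings down to edge noise.
- **Camera disagreement:** The two cameras differed by 2 to 5 mm in x for the bottles in the tray, so I gripped at values between the two.

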